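# Slide the aligning plate out to its red line

### The job

Slide the white aligning plate along the black stone slab until it sticks out over the slab's far, brass-trimmed edge as far as its red line: the line right above the edge and the plate square to it, overhanging no other edge. Only push it with the fingertips and never lift it off the slab; leave the jar and the brush washer where they stand, and take the hand away at the end.

Things in the scene. Friction and masses are not known exactly. Their poses are not given: they have to be found in the camera images.
- slab: black stone slab, 260 x 200 x 25 mm (x, y, z), fixed on the cabinet top; origin at the centre of its underside, z up. Its own +x points to its far edge (away from the robot, turned up to about 30 degrees either way), which carries a 6 mm wide flush brass strip along the rim of its top face
- slab_edge (a point): middle of the slab's far top edge: 130 mm along the slab's +x from its centre, 25 mm above the cabinet top; axes as the slab's
- plate: flat white aluminium plate, 120 x 100 x 6 mm (x, y, z), about 190 g (varies), lying loose on the slab, too wide for the gripper; origin at the centre of its underside. Its own +x points roughly to the slab's far edge (up to about 17 degrees off). A red line 5 mm wide runs right across its top, parallel to its y, 30 mm from its leading (+x) end (to the middle of the line)
- plate_line (a point): middle of the red line, on the top of the plate: 30 mm along the plate's +x from its centre, 6 mm above its underside; axes as the plate's
- jar: squat orange ceramic seal pad jar, 72 mm across, 44 mm tall, loose on the cabinet top beside the slab (left or right of it); origin at the centre of its underside
- washer: open stainless steel brush washer, 80 mm across, 60 mm tall, loose on the cabinet top on the other side of the slab; origin at the centre of its underside. Further out, clear of the work, stand two fixed things: an open walnut seal box with a red lining (145 mm high with its lid, left, beyond y = 0.4 m) and a clear three-drawer organiser (160 mm high, right, beyond y = -0.42 m)
Things that resemble listed ones, but are neither listed nor needed, are in the scene too. Of the things like the plate, leave any that is blue or turquoise; of the rest the smaller one is meant.

How it is judged:
By the outcome, as a careful person would: the job done as asked, in the order asked, and still so for the second after the job is handed in, with the robot touching nothing.
It also fails if it takes over 43 s, if anything falls off the work surface, if the arm or the gripper's body presses on something with over 40 N, if the wrist force passes 120 N, or if a joint passes its speed limit or range.

### The arm

A 6-joint arm with a two-finger parallel gripper is mounted at the origin on the work surface. World frame = base frame: x ahead of the robot, y to its left, z up, the work surface at z = 0. Lengths are in m, angles in rad, forces in N, time in s.
With the tool pointing down it reaches from about 0.3 to 1 m from the base axis. Payload 5.1 kg.
Tool frame: the origin (TCP) lies at the centre of the arm's flange, where the gripper is bolted on; the fingertips stand 190 mm ahead of it and the grasp point (between the pads) lies 171 mm ahead of it; z points along the fingers, y is the line along which they close (so a half turn about z gives the same grasp; the last joint's range is limited). The gripper opens to 95 mm and grips with 3 to 60 N. Pads are 20 mm wide; open, the fingers measure 119 mm over their backs; the gripper's body (75 mm by 180 mm) begins 59 mm behind the grasp point.
Start: joints at [-0.083, 0.124, 1.65, -0, 1.367, -0.083], TCP at [0.65, -0, 0.405] pointing down, gripper open.
Joint ranges: [-2.61, 2.61], [-1.02, 2.33], [0.03, 2.71], [-1.35, 4.49], [0.32, 2.68], [-2.91, 2.91]. Speed limits (rad/s): [2.57, 2.57, 3.14, 3.14, 3.14, 3.14].

### API

Orientations are given as a unit quaternion [w, x, y, z].
In Python, from station import arm, eyes gives the robot as it stands.
- The arm moves only by the tool apply_moves, never from a script. Its argument "plan" is text: rows parted by semicolons, each of 5 numbers parted by spaces: the shift along the world's x, y, z normalised to -1 to 1, where 1 is 0.3 m, then the turn about the world's z normalised to -1 to 1, where 1 is pi rad, then the opening, from 0 (shut) to 1 (fully open). A call has 1 to 20 rows; each row is the pose to reach, as a shift and turn from the pose commanded when the call began, turning the shorter way round; what a row does not reach only later rows make up. A row lasts 1/10 s, in which the tool goes at most 50 mm and 8.59 degrees, less where a joint would pass 70% of its speed; a pose out of reach is approached as far as the arm can. A call with a number of a shift or a turn outside -1 to 1 is refused whole. A call with a gripper value outside its range is refused whole. The fingers move at their own pace and stop on an object; the grip force is fixed at half the most. Time passes only in rows, so rows that repeat a pose let the fingers close. It gives the time, the measured TCP pose, the force, the opening and the grip force at its end, in the units of the state.
- arm.read_state(): the state, without advancing time (a new reading comes with each control period).
- eyes.capture(name): name is "scene" or "side" or "wrist"; returns the picture (400x640x3 uint8, blue, green, red); there is no depth.
- eyes.calibration(name): a dict with "fx", "fy", "cx", "cy" (pixels), "R" (3x3) and "t" (3): a world point X has camera coordinates R X + t; the wrist camera has in their place "T_tool_cam" (4x4, takes a point from camera to tool coordinates, whose origin is the TCP and whose axes are the flange's). Camera axes: x right, y down, z forward; pixel columns grow to the right and rows downward; lengths in m; the calibration is good to about 2 mm. A picture is of the moment at which its call begins: read the wrist's pose just before it. calibration takes no time and is no camera call.
- arm.close_job(): hands the job in; it is judged then, once.
The state is a dict: "time": time; "joint_positions": joint angles; "joint_velocities": joint speeds; "effort": joint torques, N m; "ee_pos": TCP position; "tcp_rot": TCP orientation; "contact_force": force on the tool from outside, world axes, zero at the start; "moment": the same for the moment, N m; "gripper_width": finger opening in m; "finger_force": force on a finger pad.
Only numpy, scipy, OpenCV 4.12 (cv2) and the standard library are available. Lean on these libraries where they do the work, as an engineer would, in place of code of your own. Each camera call takes 0.05 s, during which the arm holds its last target. There are 200 camera calls.

## Working session

There is one attempt and no reset: what is moved stays moved. The work goes in short steps, Python scripts to look and compute and a tool call to move; the robot and the scene stay as the last step left them, time stands still between calls to the robot, and variables do not carry over. Pictures are saved under pics/ and viewed, at most 10 in all, crops included, and the job is handed in when it is done.

Besides the shell and the picture viewer there is one more tool, called after ">>>" by a JSON object that holds its "method" and its "body". apply_moves: Moves the arm, as the interface text tells. Scaled input: -1 to 1 covers 0.3 m each way for a shift and pi rad each way for a turn. Its arguments: {"type":"object","properties":{"plan":{"type":"string"}},"required":["plan"]}

```bash
mkdir -p pics; python3 - <<'E'
from station import arm, eyes
import cv2, numpy as np
for n in ("scene","side","wrist"):
    im=eyes.capture(n); cv2.imwrite(f"pics/{n}0.png",im)
    c=eyes.calibration(n); print(n,{k:np.round(v,4).tolist() for k,v in c.items()})
print(arm.read_state())
E
```

```text
scene {'fx': 448.8465, 'fy': 448.8465, 'cx': 323.9736, 'cy': 198.7679, 'R': [[-0.4802, 0.8771, 0.009], [0.6457, 0.3604, -0.6732], [-0.5937, -0.3175, -0.7394]], 't': [0.1723, -0.3046, 1.2911]}
side {'fx': 370.3505, 'fy': 370.3505, 'cx': 319.4787, 'cy': 199.1919, 'R': [[-0.9138, -0.4062, -0.0037], [-0.2441, 0.5564, -0.7942], [0.3247, -0.7249, -0.6076]], 't': [0.4966, 0.1352, 0.8141]}
wrist {'fx': 330.1525, 'fy': 330.1525, 'cx': 317.1818, 'cy': 200.4546, 'T_tool_cam': [[0.0008, -0.9672, -0.2541, 0.0707], [1.0, 0.0008, 0.0001, -0.0015], [0.0001, -0.254, 0.9672, 0.0201], [0.0, 0.0, 0.0, 1.0]]}
{'time': 0.15, 'joint_positions': array([-8.25679836e-02,  1.24386870e-01,  1.65136495e+00, -1.61619625e-05,
        1.36749530e+00, -8.26299224e-02]), 'joint_velocities': array([ 0.00078134, -0.00262206, -0.00231499,  0.0020525 , -0.00023925,
        0.00034211]), 'effort': array([ 4.52342692e-04, -4.18191254e+01, -3.60470796e+01,  7.75244599e-02,
        4.69156180e-02, -8.73639601e-05]), 'ee_pos': array([6.49811452e-01, 5.72546363e-06, 4.03745983e-01]), 'tcp_rot': array([-6.26092579e-04,  7.07083482e-01,  7.07129596e-01, -5.40724198e-04]), 'contact_force': array([ 0.16723907,  0.45883268, -0.92128665]), 'moment': array([ 0.0374426 , -0.00427121, -0.02576469]), 'finger_force': 0.0, 'gripper_width': 0.09559296853908994}
```

View pics/scene0.png

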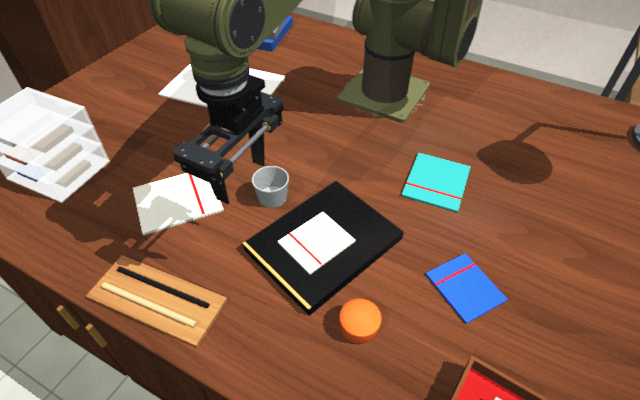

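View pics/wrist0.png

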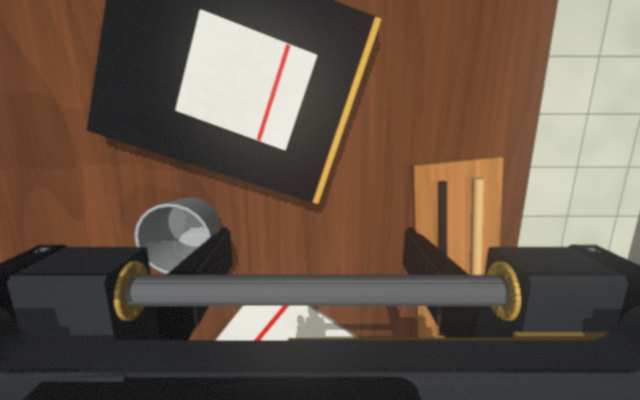

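Candidates: the white plate on the slab (scene 316,242), a larger white plate on the table (178,201), turquoise (437,181) and blue (466,287). I choose the one at (316,242), since it is white, lies on the slab and is the smaller of the two. The wrist view agrees: plate at (245,80), red line at (273,92), brass strip at (347,110). The jar is at scene (360,320) and the washer at (270,187).

```bash
cat > h.py <<'E'
from station import arm, eyes
import cv2, numpy as np
from scipy.spatial.transform import Rotation as Ro
def look(name, save=None):
    s=arm.read_state(); im=eyes.capture(name)
    if save: cv2.imwrite(f"pics/{save}.png",im)
    c=eyes.calibration(name); K=(c["fx"],c["fy"],c["cx"],c["cy"])
    if name=="wrist":
        q=s["tcp_rot"]; R=Ro.from_quat([q[1],q[2],q[3],q[0]]).as_matrix(); T=np.array(c["T_tool_cam"])
        A=R@T[:3,:3]; o=R@T[:3,3]+s["ee_pos"]
    else:
        A=np.array(c["R"]).T; o=-A@np.array(c["t"])
    return im,K,A,o
def cast(px,K,A,o,z):
    px=np.asarray(px,float).reshape(-1,2)
    d=np.c_[(px[:,0]-K[2])/K[0],(px[:,1]-K[3])/K[1],np.ones(len(px))]@A.T
    return (o+d*((z-o[2])/d[:,2])[:,None])[:,:2]
def proj(p,K,A,o):
    v=(np.asarray(p)-o)@A; return np.array([K[0]*v[0]/v[2]+K[2],K[1]*v[1]/v[2]+K[3]])
def rect(pts):
    (cx,cy),(w,h),a=cv2.minAreaRect((pts*1000).astype(np.float32))
    L,S=max(w,h),min(w,h); al=a if w>=h else a+90      # direction of the long side
    return np.array([cx,cy]),L,S,al
def masks(im):
    hsv=cv2.cvtColor(im,cv2.COLOR_BGR2HSV)
    white=cv2.inRange(hsv,(0,0,140),(180,60,255)); 
    red=cv2.inRange(hsv,(0,120,110),(6,255,255))|cv2.inRange(hsv,(172,120,110),(180,255,255))
    brass=cv2.inRange(hsv,(17,110,120),(30,255,255))
    orange=cv2.inRange(hsv,(7,200,150),(16,255,255))
    return white,red,brass,orange
def wrap(a,ref=0,per=180): return (a-ref+per/2)%per-per/2+ref
def blobs(m,mn=30):
    return [c.reshape(-1,2) for c in cv2.findContours(m,cv2.RETR_EXTERNAL,cv2.CHAIN_APPROX_NONE)[0] if cv2.contourArea(c)>mn]
def measure(name,save=None):
    """plate centre/yaw (mm,deg), line middle, brass strip centre/yaw"""
    im,K,A,o=look(name,save); w,r,b,_=masks(im); out={}
    for c in blobs(cv2.morphologyEx(w|r,cv2.MORPH_CLOSE,np.ones((3,3))),300):
        P=cast(c,K,A,o,.031); C,L,S,al=rect(P)
        if 105<L<132 and 88<S<112: out["plate"]=(C,L,S,wrap(al))
    for c in blobs(b):
        C,L,S,al=rect(cast(c,K,A,o,.025))
        if 150<L<215 and S<16: out["strip"]=(C,L,S,wrap(al-90))
    for c in blobs(r):
        C,L,S,al=rect(cast(c,K,A,o,.031))
        if 80<L<106 and S<14: out.setdefault("line",[]).append((C,L,S,wrap(al-90)))
    return out
E
python3 - <<'E'
from h import *
np.set_printoptions(precision=1,suppress=True)
for n in ("scene","wrist","side"):
    o=measure(n)
    for k,v in o.items(): print(n,k,v)
im,K,A,o=look("scene")
for c in blobs(masks(im)[3]): print("orange",cast([c.mean(0)],K,A,o,.022)*1000,len(c))
print("washer",cast([[270,183]],K,A,o,.06)*1000)
print("washer w/ scene base", cast([[270,195]],K,A,o,.0)*1000)
cv2.imwrite("pics/crop.png",cv2.resize(im[170:350,220:420],None,fx=3,fy=3))
cv2.imwrite("pics/side1.png",eyes.capture("side"))
E
```

```text
scene plate (array([ 161.1, -316. ]), 116.86821746826172, 99.81782531738281, -82.00908184051514)
scene strip (array([677.3,  67.3]), 198.5259552001953, 7.340685844421387, -18.298011779785156)
scene line [(array([515.6, 368.6]), 95.32671356201172, 3.581055164337158, 57.13436508178711), (array([603.1,  88.8]), 95.72518157958984, 3.1820619106292725, -19.99364471435547)]
wrist plate (array([574. , 100.9]), 120.62561798095703, 100.69041442871094, -19.988685607910156)
wrist strip (array([676.1,  68. ]), 199.26890563964844, 8.265952110290527, -18.107872009277344)
wrist line [(array([602.1,  90.5]), 97.52239227294922, 3.3297953605651855, -19.874191284179688)]
side plate (array([573.8, 102.6]), 124.9109115600586, 104.87435913085938, -20.25330352783203)
side strip (array([677.3,  68. ]), 194.32460021972656, 9.08038330078125, -18.320083618164062)
side line [(array([488.2, 381.3]), 93.36131286621094, 4.564781188964844, 56.74163055419922)]
orange [[703.8 247.5]] 121
washer [[509.8 -49.6]]
washer w/ scene base [[494.9 -65.1]]
```

View pics/crop.png

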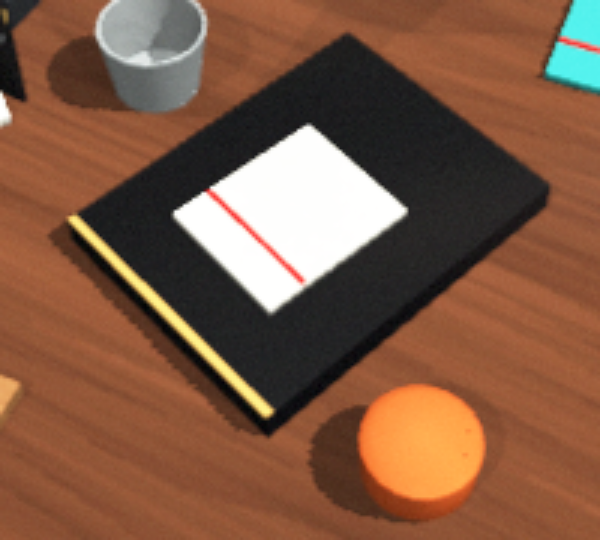

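View pics/side1.png

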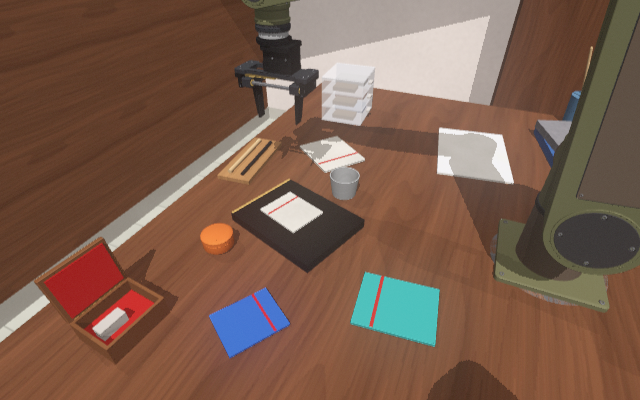

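The crop confirms the choice: a white plate with a red line, lying on the slab. The edge frame has its middle at (680,67) mm with yaw -18.2°. The plate is at (574,101) with yaw -20°, so it needs about 80 mm of push with almost no lateral error. I'll go behind the trailing end at a safe height, with the fingers spread across the plate's width.

>>> {"method": "apply_moves", "body": {"plan": "-0.2 0.2 -0.1 -0.1 0.72;-0.545 0.432 -0.35 -0.3 0.72;-0.545 0.432 -0.35 -0.6 0.72;-0.545 0.432 -0.35 -0.6 0.72;-0.545 0.432 -0.35 -0.6 0.72;-0.545 0.432 -0.35 -0.6 0.72;-0.545 0.432 -0.35 -0.6 0.72;-0.545 0.432 -0.35 -0.6 0.72;-0.545 0.432 -0.35 -0.6 0.72;-0.545 0.432 -0.35 -0.6 0.72;-0.545 0.432 -0.35 -0.6 0.72;-0.545 0.432 -0.35 -0.6 0.72;-0.545 0.432 -0.35 -0.6 0.72;-0.545 0.432 -0.35 -0.6 0.72;-0.545 0.432 -0.35 -0.6 0.72;-0.545 0.432 -0.35 -0.6 0.72;-0.545 0.432 -0.35 -0.6 0.72;-0.545 0.432 -0.35 -0.6 0.72;-0.545 0.432 -0.35 -0.6 0.72"}}

```text
time: 2.3
ee_pos: [0.4865, 0.1296, 0.2998]
tcp_rot: [-0.0, 0.988, -0.156, 0.0]
contact_force: [-0.2, -0.7, 0.3]
gripper_width: 0.0683
finger_force: 0.0
```

```bash
cat > m.py <<'E'
from h import *
import sys
np.set_printoptions(precision=2,suppress=True)
def report(names=("wrist","scene","side"),save=None):
    s=arm.read_state(); q=s["tcp_rot"]; R=Ro.from_quat([q[1],q[2],q[3],q[0]]).as_matrix()
    print("t",s["time"],"tcp",s["ee_pos"]*1000,"ytool",np.degrees(np.arctan2(R[1,1],R[0,1])),"ztool",R[:,2],"F",s["contact_force"],"w",s["gripper_width"])
    for n in names:
        o=measure(n,save and save+n)
        if "strip" not in o: print(n,list(o)); continue
        C,_,Sw,a=o["strip"]; u=np.array([np.cos(np.radians(a)),np.sin(np.radians(a))]); v=np.array([-u[1],u[0]]); E=C+3*u
        ls=[l for l in o.get("line",[]) if np.linalg.norm(l[0]-C)<150]
        for l in ls: print(n,"edge",E,"yaw",a,"line",l[0],"L",l[1],"yaw",l[3],"| to go",(E-l[0])@u,"lat",(l[0]-E)@v,"dyaw",l[3]-a)
        if "plate" in o: p=o["plate"]; print(n,"plate",p[0],p[3], "size",p[1],p[2])
if __name__=="__main__": report(save=sys.argv[1] if len(sys.argv)>1 else None)
E
python3 m.py a
```

```text
t 2.3 tcp [486.49 129.59 299.77] ytool -107.983670462316 ztool [ 0.  0. -1.] F [-0.2  -0.71  0.3 ] w 0.06828525298967424
wrist ['plate', 'line']
scene edge [680.14  66.37] yaw -18.298011779785156 line [603.08  88.81] L 95.72518157958984 yaw -19.99364471435547 | to go 80.21574092203053 lat -2.889722857016139 dyaw -1.6956329345703125
scene plate [575.75 101.52] -20.03839874267578 size 120.89664459228516 102.37689971923828
side plate [573.84 102.72] -20.282745361328125 size 124.93460845947266 105.03589630126953
```

>>> {"method": "apply_moves", "body": {"plan": "0 0 -0.1 -0.001 0.72;0 0 -0.18 -0.001 0.72;0 0 -0.23 -0.001 0.72;0 0 -0.255 -0.001 0.72;0 0 -0.265 -0.001 0.72;0 0 -0.273 -0.001 0.72;0 0 -0.273 -0.001 0.72;0 0 -0.273 -0.001 0.72;0 0 -0.273 -0.001 0.72"}}

```text
time: 3.35
ee_pos: [0.4868, 0.1296, 0.2186]
tcp_rot: [-0.0, 0.987, -0.158, 0.001]
contact_force: [0.2, 0.0, -0.4]
gripper_width: 0.0686
finger_force: 0.0
```

```bash
python3 m.py b
```

```text
t 3.35 tcp [486.8  129.64 218.61] ytool -108.17854139404088 ztool [ 0.  0. -1.] F [ 0.21  0.03 -0.41] w 0.06856048421049915
wrist []
scene edge [680.14  66.37] yaw -18.298011779785156 line [603.08  88.81] L 95.72518157958984 yaw -19.99364471435547 | to go 80.21574092203053 lat -2.889722857016139 dyaw -1.6956329345703125
scene plate [575.79 101.4 ] -20.00823974609375 size 120.78819274902344 102.51757049560547
```

View pics/bwrist.png

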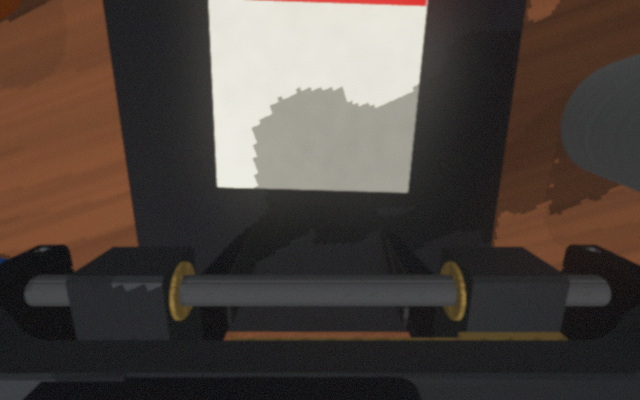

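The wrist view shows the trailing edge at row 190, columns 213–410, centred between the fingers and with the fingertips just behind it. Next is an 85 mm push along the slab's +x (about 22 mm of approach, then 63 mm of plate travel).

>>> {"method": "apply_moves", "body": {"plan": "0.014 -0.0046 -0.003 0 0.72;0.028 -0.0092 -0.0035 0 0.72;0.042 -0.0138 -0.0035 0 0.72;0.056 -0.0184 -0.0035 0 0.72;0.07 -0.023 -0.0035 0 0.72;0.084 -0.0276 -0.0035 0 0.72;0.098 -0.0322 -0.0035 0 0.72;0.112 -0.0368 -0.0035 0 0.72;0.126 -0.0414 -0.0035 0 0.72;0.14 -0.046 -0.0035 0 0.72;0.154 -0.0506 -0.0035 0 0.72;0.168 -0.0552 -0.0035 0 0.72;0.182 -0.0598 -0.0035 0 0.72;0.196 -0.0644 -0.0035 0 0.72;0.21 -0.069 -0.0035 0 0.72;0.224 -0.0736 -0.0035 0 0.72;0.238 -0.0782 -0.0035 0 0.72;0.252 -0.0828 -0.0035 0 0.72;0.268 -0.088 -0.0035 0 0.72;0.268 -0.088 -0.0035 0 0.72"}}

```text
time: 5.5
ee_pos: [0.5676, 0.1029, 0.217]
tcp_rot: [-0.0, 0.987, -0.158, 0.0]
contact_force: [0.4, 1.4, 0.6]
gripper_width: 0.0686
finger_force: 0.0
```

```bash
python3 m.py c
```

```text
t 5.5 tcp [567.61 102.94 217.05] ytool -108.19830246283823 ztool [ 0. -0. -1.] F [0.37 1.38 0.58] w 0.0686279112307147
wrist ['plate', 'line']
scene ['plate', 'line']
side ['line']
```

View pics/cwrist.png

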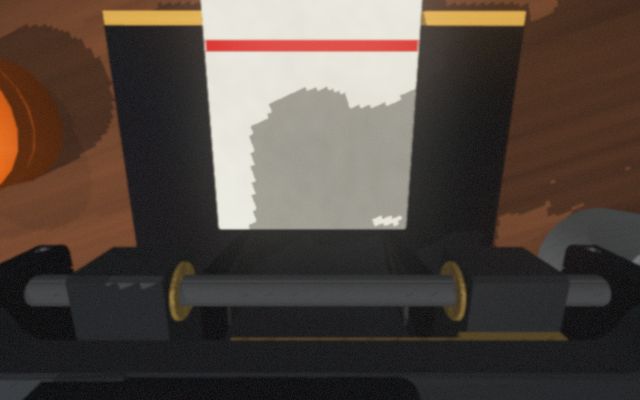

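The wrist view shows the plate between the two brass pieces (row 11–24), with the red line at row 45 and parallel to the edge. Next I'll fit the split strip and the line from all their pixels.

```bash
cat > f.py <<'E'
from h import *
import sys
np.set_printoptions(precision=2,suppress=True)
E0=np.array([679.7,67.]); th=np.radians(-18.2); u=np.array([np.cos(th),np.sin(th)]); v=np.array([-u[1],u[0]])
def uv(m,K,A,o,z):
    ys,xs=np.nonzero(m); P=cast(np.c_[xs,ys],K,A,o,z)*1000-E0; return np.c_[P@u,P@v]
def mid(Q,lo,hi,w,skip=(0,0)):
    """fit the band's middle u = a v + b"""
    Q=Q[(Q[:,0]>lo)&(Q[:,0]<hi)&(abs(Q[:,1])<w)&~((Q[:,1]>skip[0])&(Q[:,1]<skip[1]))]
    vx,vy,x,y=cv2.fitLine(Q[:,::-1].astype(np.float32),cv2.DIST_HUBER,0,.01,.01).ravel()
    a=vy/vx; return a,y-a*x,len(Q),Q
print("tcp",arm.read_state()["ee_pos"]*1000, "u,v",(arm.read_state()["ee_pos"][:2]*1000-E0)@np.c_[u,v])
for n in sys.argv[2:]:
    im,K,A,o=look(n,sys.argv[1]+n); w,r,b,_=masks(im)
    a,c,k,_=mid(uv(r,K,A,o,.031),-60,30,60); 
    a2,c2,k2,Qb=mid(uv(b,K,A,o,.025),-15,10,105,(-58,58))
    ql=mid(uv(r,K,A,o,.031),-60,30,60)[3]; vl=(ql[:,1].min()+ql[:,1].max())/2
    c2e=c2+3
    print(n,"line u@mid %.2f"%(c+a*vl),"edge u there %.2f"%(c2e+a2*vl),"TO GO %.2f"%(c2e+a2*vl-c-a*vl),"dyaw deg %.2f"%np.degrees(np.arctan(-a)-np.arctan(-a2)),"edge yaw %.2f"%(-18.2-np.degrees(a2)),"lat %.1f"%(vl-(Qb[:,1].min()+Qb[:,1].max())/2),k,k2)
E
python3 f.py d wrist scene side
```

```text
tcp [567.03 103.16 216.97] u,v [-118.32   -0.84]
wrist line u@mid -16.62 edge u there -0.77 TO GO 15.85 dyaw deg 0.06 edge yaw -18.16 lat 1.0 2116 2745
scene line u@mid -15.25 edge u there 0.90 TO GO 16.15 dyaw deg 0.19 edge yaw -18.17 lat 0.5 73 164
side line u@mid -15.52 edge u there -0.87 TO GO 14.65 dyaw deg 3.48 edge yaw -19.82 lat -44.0 6 36
```

>>> {"method": "apply_moves", "body": {"plan": "0.0063 -0.0021 0 0 0.72;0.0126 -0.0042 0 0 0.72;0.0189 -0.0062 0 0 0.72;0.0252 -0.0083 0 0 0.72;0.0315 -0.0104 0 0 0.72;0.0365 -0.012 0 0 0.72;0.04 -0.0132 0 0 0.72;0.042 -0.0138 0 0 0.72;0.042 -0.0138 0 0 0.72;0.042 -0.0138 0 0 0.72"}}

```text
time: 6.8
ee_pos: [0.5795, 0.099, 0.2168]
tcp_rot: [0.0, 0.987, -0.158, 0.0]
contact_force: [0.1, 0.6, -0.8]
gripper_width: 0.0683
finger_force: 0.1
```

```bash
python3 f.py e wrist scene wrist
```

```text
tcp [579.54  98.98 216.79] u,v [-105.13   -0.91]
wrist line u@mid -4.59 edge u there -0.73 TO GO 3.85 dyaw deg 0.19 edge yaw -18.20 lat 0.7 2123 2510
scene line u@mid -3.26 edge u there 0.80 TO GO 4.06 dyaw deg -0.01 edge yaw -18.06 lat -0.5 71 145
wrist line u@mid -4.52 edge u there -0.69 TO GO 3.83 dyaw deg 0.16 edge yaw -18.17 lat 0.7 2119 2512
```

>>> {"method": "apply_moves", "body": {"plan": "0.0025 -0.0008 0 0 0.72;0.005 -0.0016 0 0 0.72;0.0075 -0.0025 0 0 0.72;0.01 -0.0033 0 0 0.72;0.0115 -0.0038 0 0 0.72;0.0125 -0.0041 0 0 0.72;0.0125 -0.0041 0 0 0.72;0.0125 -0.0041 0 0 0.72"}}

```text
time: 7.75
ee_pos: [0.5833, 0.0978, 0.2168]
tcp_rot: [0.0, 0.987, -0.158, 0.0]
contact_force: [-0.8, 0.2, 0.4]
gripper_width: 0.0688
finger_force: 0.5
```

```bash
python3 f.py g wrist scene wrist
```

```text
tcp [583.26  97.78 216.82] u,v [-101.23   -0.88]
wrist line u@mid -0.62 edge u there -0.79 TO GO -0.17 dyaw deg 0.19 edge yaw -18.14 lat 0.7 2121 2388
scene line u@mid 0.74 edge u there 0.90 TO GO 0.16 dyaw deg -0.28 edge yaw -18.03 lat 1.7 90 144
wrist line u@mid -0.60 edge u there -0.74 TO GO -0.14 dyaw deg 0.21 edge yaw -18.15 lat 0.7 2121 2386
```

The line is on the edge to within 0.2 mm and square to within about 0.2°. I'll back the fingers straight off, lift them, and check once more.

>>> {"method": "apply_moves", "body": {"plan": "-0.016 0.0052 0 0 0.72;-0.05 0.0164 0 0 0.72;-0.1 0.033 0 0 0.72;-0.13 0.043 0.05 0 0.72;-0.13 0.043 0.15 0 0.72;-0.13 0.043 0.3 0 0.72;-0.13 0.043 0.4 0 0.72;-0.13 0.043 0.4 0 0.72;-0.13 0.043 0.4 0 0.72"}}

```text
time: 8.8
ee_pos: [0.5438, 0.1109, 0.3375]
tcp_rot: [-0.0, 0.987, -0.158, 0.001]
contact_force: [-1.0, 0.3, -1.1]
gripper_width: 0.0686
finger_force: 0.0
```

```bash
python3 f.py k wrist scene; python3 -c "
from h import *
im,K,A,o=look('scene')
for c in blobs(masks(im)[3]): print('orange',cast([c.mean(0)],K,A,o,.022)*1000,len(c))"
```

```text
tcp [543.78 110.89 337.51] u,v [-142.83   -0.76]
wrist line u@mid -0.62 edge u there -0.51 TO GO 0.11 dyaw deg 0.04 edge yaw -18.22 lat 1.2 748 1033
scene line u@mid 0.72 edge u there 0.90 TO GO 0.18 dyaw deg -0.11 edge yaw -18.17 lat 1.7 89 164
orange [[706.47436014 251.15103354]] 106
```

View pics/kscene.png

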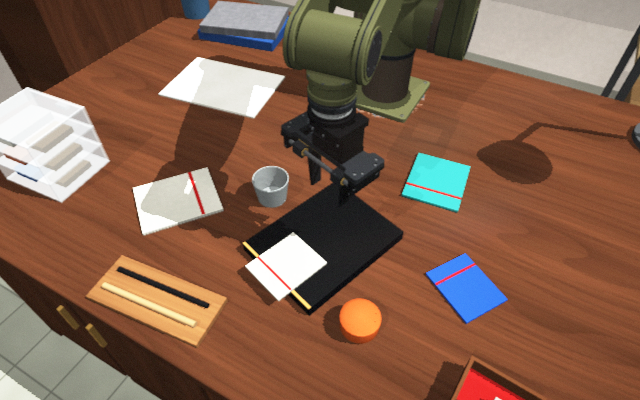

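The plate (286,265) overhangs the brass edge with its red line in line with the strip. The jar (360,320) and the washer (270,187) are where they were, and the hand is clear.

```bash
python3 -c "
from station import arm
print(arm.close_job())"
```

```text
the job is handed in; nothing more can be done
None
```

The white plate now sticks out over the brass-trimmed edge to its red line, within about 0.2 mm and about 0.1° of square by the last camera check; the jar and washer were not touched, the hand is clear, and the job was handed in at about 9 s.

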